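# Close the iris ring of the inspection lens up to its limit stop

## Task

Take the dust cap off the upright inspection lens and lay it on the cork pad, knob up. Then turn the slim iris ring clockwise (seen from above) until its lug meets the limit stop, seat it there for half a second with a light twist of about 0.35 N m (never more than 0.6, the stop is delicate), and let go. Do not touch the fixed rings above and below the iris ring, and leave the loose things round about alone.

Things in the scene. Friction and masses are not known exactly. Their poses are not given: they have to be found in the camera images.
- lens_foot (a point): Upright inspection lens bolted to the bench: square steel foot 90 x 90 x 8 mm, 106 mm high in all without its cap, axis upright. This point is the middle of the foot's underside, on the worktop.
- iris_centre (a point): Slim knurled iris ring, 60 mm diameter, 12 mm high; this point is on the lens axis at its half height, 77 mm above the worktop. It turns about the upright axis against a steady drag of 0.08 N m and stays where it is left. Everything above it but the cap lies inside its 60 mm, so straight fingers can come down round the barrel and pinch it across at any angle.
- lower_ring (a point): Fixed black ring below the iris ring, 72 mm diameter, graduated; this point is on the axis at the level of its top face, 3 mm below the iris ring's lower edge (9 mm below iris_centre). Not to be touched: fingertips belong 3 to 8 mm above it.
- barrel_top (a point): Fixed front barrel, 51 mm diameter; this point is the middle of its top face, 29 mm above iris_centre. Not to be touched.
- lug_face (a point): The iris ring's lug: a small upright block (4 x 6 x 10 mm) on the top face of the iris ring near its edge. This point is in the middle of the lug face that meets the stop, 27.5 mm from the axis and 11 mm above iris_centre.
- stop_face (a point): Limit stop: upright steel tab (5 x 6 x 10 mm) on a thin 54 mm collar just above the iris ring. Point: middle of the face that the lug meets, 27.5 mm from the axis; lug_face coincides with it when the lug rests there. At the start the lug is 0.5 to 1.15 rad counter-clockwise of it, seen from above.
- cap_knob (a point): Black dust cap, 60 g, sitting loosely on the barrel: disc of 77 mm diameter, 6 mm thick, a skirt that reaches 7.5 mm down over the barrel, a round knob (21 mm diameter, 18 mm high) on top. Point: centre of the knob, 26.5 mm above the skirt's lower edge; z axis up out of the knob. The cap is wider than the iris ring and bars the way to it.
- pad_top (a point): Cork pad fixed flat on the bench, 105 x 105 x 4 mm; this point is the middle of its top face.
- brass_cylinder: Bystander: brass lock cylinder, 35 x 35 x 64 mm, standing; origin under its middle.
- padlock: Bystander: brass padlock, 72 x 47 x 20 mm, lying; origin under its middle.
- eyeglass: Bystander: black loupe, 35 x 35 x 33 mm, standing; origin under its middle.
- limit_stop (a joint): How far the collar with the limit stop is wound clockwise (rad) by a twist on the iris ring: it is a very stiff spring of 20 N m/rad, 0 at rest, 0.0175 rad at 0.35 N m, 0.03 rad at 0.6 N m; it springs back when the ring is let go. A single reading is off by about 0.01 rad, so feel the twist as well.
There are look-alikes about, which are no part of the job. What is shaped like the part that bears cap_knob but turquoise or white is not meant.

How it is judged:
On the way, in this order (a step that is already met when the one before it is completed fails the run):
1. the dust cap lies on the cork pad, knob up (horizontal distance between cap_knob and pad_top below 0.03 m and z of cap_knob in the frame of pad_top below 0.031 m and angle between cap_knob's own z axis and vertical below 0.15 rad), for 0.2 s.
2. the lug is seated against the limit stop with a twist of 0.2 to 0.6 N m (distance between lug_face and stop_face below 0.0015 m and value of joint limit_stop between 0.01 and 0.03 rad), for 0.3 s.
At the end, for the whole second after the job is handed in: The dust cap lies flat on the cork pad, knob up, its middle within 30 mm of the pad's; the lug is within 1.5 mm of the limit stop, and the ring is let go (the stop is unloaded, within 0.005 rad of its rest) (all of step 1 and distance between lug_face and stop_face below 0.0015 m and value of joint limit_stop between -0.005 and 0.005 rad); the robot touches nothing.
It fails at once if the limit stop is overloaded: twisted with more than 0.6 N m (value of joint limit_stop above 0.03 rad).
It fails at once if the robot presses on the fixed parts of the lens with more than 3 N (contact force between any of the fingers, the arm and lens above 3 N).
It fails at once if a bystander is moved by more than 15 mm (distance of any of brass_cylinder, padlock, eyeglass from where it was at the start of the episode above 0.015 m).
It also fails if it takes over 64 s, if anything falls off the work surface, if the arm or the gripper's body presses on something with over 40 N, if the wrist force passes 120 N, or if a joint passes its speed limit or range.

## Robot

A 7-joint arm with a two-finger parallel gripper is mounted at the origin on a cart in front of the work surface, level with it; the furniture and walls round the work are solid. World frame = base frame: x ahead of the robot, y to its left, z up, the work surface at z = 0. Lengths are in m, angles in rad, forces in N, time in s.
With the tool pointing down it reaches from about 0.425 to 0.875 m from the base axis. Payload 4.7 kg.
Tool frame: the origin (TCP) lies on the centre line of the jaws, within the pads' length; the fingertips stand ahead of it and the grasp point (between the pads) lies 8 mm behind it (ctrl.finger_overhang is the x of the fingertips in the tool frame, in m); x points along the fingers, z is the direction in which the jaws open and shut, and the axes are right-handed (so a half turn about x gives the same grasp; the last joint's range is limited). The gripper opens to 87 mm and grips with 3 to 60 N. Pads are 19 mm wide; open, the fingers measure 117 mm over their backs; the gripper's body (75 mm by 190 mm) begins 51 mm behind the grasp point.
Start: joints at [-1.324, 0.321, -0.07, 1.45, 0.023, 1.371, -0.057], TCP at [0.15, 0.632, 0.234] pointing down, gripper open.
Joint ranges: [-2.86, 2.86], [-0.3, 2.09], [-1.38, 1.24], [0.06, 2.45], [-1.56, 4.7], [0.09, 2.05], [-2.69, 2.69]. Speed limits (rad/s): [2.57, 2.57, 3.14, 3.14, 3.14, 3.14, 3.14].

## Interface

Orientations are given as a rotation vector (axis times angle).
In Python, from bench import readout, viewer, job, nets, ctrl gives the robot as it stands.
- The arm moves only by the shell command python3 -m creep 'ROWS' [FORCE]. ROWS is JSON, a list of rows, each an object with "linear": the shift along the tool's x, y, z in m, a list of three; "twist": the turn, a rotation vector about the tool's x, y, z in degrees, a list of three; "fingers": the gripper's target within -1 to 1 (shut at 1, half-way at 0, fully open at -1). A call has 1 to 8 rows; each row is the pose to reach, as a shift and turn from the pose commanded when the call began, along the tool's axes at that moment; what a row does not reach only later rows make up. A row lasts 1/12 s, in which the tool goes at most 41.7 mm and 7.16 degrees, less where a joint would pass 70% of its speed; a pose out of reach is approached as far as the arm can. A call with a gripper value outside its range is refused whole. The fingers move at their own pace and stop on an object; FORCE is the grip in N (left out, the last holds). Time passes only in rows, so rows that repeat a pose let the fingers close. It gives the time, the measured TCP pose, the force and the opening at its end, in the units of the state.
- readout.get_state(): the state, without advancing time (a new reading comes with each control period).
- viewer.get_image(name): name is "scene" or "top"; returns (picture, depth): 384x512x3 uint8, red, green, blue; 384x512 float32, m along the optical axis (not along the pixel's ray), 0 where there is no reading.
- viewer.camera_params(name): a dict with "K" (3x3 intrinsics, pixels), "cam_to_world" (4x4, takes a point from camera to world coordinates). Camera axes: x right, y down, z forward; pixel columns grow to the right and rows downward; lengths in m; the calibration is good to about 2 mm. A picture is of the moment at which its call begins. camera_params takes no time and is no camera call.
- job.close_job(): hands the job in, once; it reports no verdict.
Trained networks look in the newest picture that a camera, given by its name, has taken for a name from the list of things; names that differ only in an ending like _2 or _b are one class to them, and where a whole thing is asked for, a point or a joint stands for the part that bears it (a point fixed in the world has none). Each returns a list of dicts, best first, with "conf" (0 to 1); they miss things now and then, are a little off and sometimes report something else, mostly with a low value. They report only what shows in the picture. A call takes as long as a camera call. They do not tell look-alikes from the thing itself.
- nets.boxes_of(camera, label): "centre" ([x, y, z] in m, in world coordinates, good to about 4 mm: the middle of the surface that is visible of it).
- nets.place_of(camera, label): "centre" ([x, y, z] in m, in world coordinates, good to about 4 mm: a listed point, or the origin of a listed thing).
The state is a dict: "time": time; "joint_positions": joint angles; "qd": joint speeds; "joint_torque": joint torques, N m; "position": TCP position; "tool_rot": TCP orientation; "ft_force": force on the tool from outside, world axes, zero at the start; "torque": the same for the moment, N m; "grip_width": opening from 0.0 (shut) to 1.0 (fully open).
Only numpy, scipy, OpenCV 4.12 (cv2) and the standard library are available. Lean on these libraries where they do the work, as an engineer would, in place of code of your own. Each camera call takes 0.05 s, during which the arm holds its last target.

## Working session

There is one attempt and no reset: what is moved stays moved. The work goes in short steps, Python scripts to look and compute and a shell command to move; the robot and the scene stay as the last step left them, time stands still between calls to the robot, and variables do not carry over. Pictures are saved under pics/ and viewed, and the job is handed in when it is done.

```bash
ls; mkdir -p pics
python3 - <<'E'
from bench import readout, viewer, nets, ctrl
import cv2,numpy as np
s=readout.get_state(); print({k:np.round(v,3).tolist() for k,v in s.items()}); print(ctrl.finger_overhang)
for n in ("scene","top"):
    p,d=viewer.get_image(n); cv2.imwrite(f"pics/{n}0.png",p[...,::-1]); np.save(f"pics/{n}0d.npy",d)
    c=viewer.camera_params(n); print(n,np.round(c["K"],1).tolist(),np.round(c["cam_to_world"],3).tolist())
    for l in ["cap_knob","pad_top","lens_foot","lug_face","stop_face"]:
        print(l,[(np.round(r["centre"],3).tolist(),round(r["conf"],2)) for r in nets.place_of(n,l)])
E
```

```text
pics
{'time': 0.0, 'joint_positions': [-1.324, 0.322, -0.07, 1.452, 0.023, 1.371, -0.057], 'qd': [0.002, 0.001, 0.001, -0.0, 0.0, -0.001, -0.001], 'joint_torque': [-0.0, -49.128, -0.404, -31.253, -0.064, 0.044, 0.0], 'position': [0.15, 0.632, 0.232], 'tool_rot': [-1.037, 1.312, 1.035], 'ft_force': [-0.088, -0.098, 0.027], 'torque': [-0.019, -0.023, 0.015], 'grip_width': 0.999}
0.011
scene [[499.1, 0.0, 258.4], [0.0, 499.1, 189.4], [0.0, 0.0, 1.0]] [[0.706, -0.51, 0.492, 0.069], [-0.709, -0.496, 0.502, -0.312], [-0.012, -0.703, -0.711, 0.772], [0.0, 0.0, 0.0, 1.0]]
cap_knob [([0.467, -0.041, 0.03], 0.92), ([0.602, 0.092, 0.03], 0.77), ([0.47, 0.084, 0.12], 0.64)]
pad_top [([0.509, 0.324, 0.004], 0.88), ([0.467, 0.092, 0.079], 0.28), ([0.633, 0.189, -0.002], 0.2)]
lens_foot [([0.472, 0.086, 0.001], 0.83)]
lug_face []
stop_face []
top [[495.6, 0.0, 262.4], [0.0, 495.6, 185.9], [0.0, 0.0, 1.0]] [[0.026, -0.991, 0.133, 0.403], [-1.0, -0.027, -0.009, 0.167], [0.013, -0.133, -0.991, 1.101], [0.0, 0.0, 0.0, 1.0]]
cap_knob [([0.471, 0.088, 0.121], 0.9), ([0.608, 0.086, 0.03], 0.88), ([0.468, -0.038, 0.024], 0.67)]
pad_top [([0.506, 0.326, 0.002], 0.96), ([0.632, 0.184, -0.002], 0.19)]
lens_foot [([0.471, 0.087, -0.005], 0.66)]
lug_face []
stop_face []
```

View pics/scene0.png

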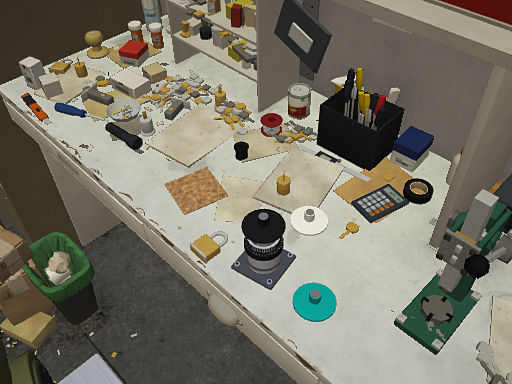

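View pics/top0.png

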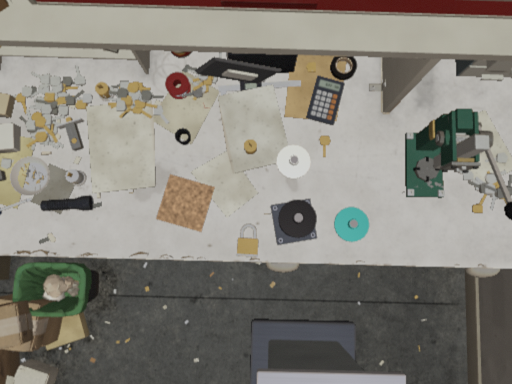

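```bash
cat > h.py <<'E'
from bench import readout, viewer, nets, ctrl, job
import cv2,numpy as np
from scipy.spatial.transform import Rotation as R
def cloud(n,d):
    c=viewer.camera_params(n);K=np.array(c["K"]);T=np.array(c["cam_to_world"])
    v,u=np.mgrid[:384,:512]
    P=np.stack([(u-K[0,2])/K[0,0]*d,(v-K[1,2])/K[1,1]*d,d],-1)
    P=P@T[:3,:3].T+T[:3,3]; P[d==0]=np.nan; return P
def shot(n,tag):
    p,d=viewer.get_image(n); cv2.imwrite(f"pics/{tag}.png",p[...,::-1]); return p,cloud(n,d)
def crop(p,u0,u1,v0,v1,k,tag): cv2.imwrite(f"pics/{tag}.png",cv2.resize(p[v0:v1,u0:u1,::-1],None,fx=k,fy=k,interpolation=cv2.INTER_CUBIC))
def st():
    s=readout.get_state(); r=R.from_rotvec(s["tool_rot"]).as_matrix()
    print("t",round(s["time"],2),"p",np.round(s["position"],4),"x",np.round(r[:,0],3),"y",np.round(r[:,1],3),"z",np.round(r[:,2],3),"F",np.round(s["ft_force"],2),"M",np.round(s["torque"],3),"w",round(s["grip_width"],3)); return s,r
E
python3 - <<'E'
from h import *
st()
out=[]
for n,(u,v) in (("scene",(264,225)),("top",(297,218))):
    p=cv2.imread(f"pics/{n}0.png")[...,::-1]; d=np.load(f"pics/{n}0d.npy"); P=cloud(n,d)
    out.append(cv2.resize(p[v-55:v+55,u-55:u+55,::-1],(400,400),interpolation=cv2.INTER_CUBIC))
    q=P.reshape(-1,3); near=np.hypot(q[:,0]-.471,q[:,1]-.087)<.06
    k=q[near&(q[:,2]>.123)&(q[:,2]<.16)]; print(n,"knob",k.shape,np.nanmean(k,0),np.nanmin(k,0),np.nanmax(k,0))
    k=q[near&(q[:,2]>.106)&(q[:,2]<.116)]; print("disc",k.shape,(np.nanmin(k,0)+np.nanmax(k,0))/2,np.nanmin(k,0),np.nanmax(k,0), cv2.minEnclosingCircle(k[:,:2].astype(np.float32)))
    # pad: by colour
    h=cv2.cvtColor(p,cv2.COLOR_RGB2HSV); m=np.hypot(P[...,0]-.507,P[...,1]-.325)<.09
    m&=(h[...,1]>90); k=P[m]; print("pad",k.shape,np.median(k,0),cv2.minAreaRect(k[:,:2].astype(np.float32)))
cv2.imwrite("pics/crop0.png",np.hstack(out))
for n in("scene","top"):
  for l in ["brass_cylinder","padlock","eyeglass"]:
    print(l,[(np.round(r["centre"],3).tolist(),round(r["conf"],2)) for r in nets.place_of(n,l)])
E
```

```text
t 0.6 p [0.15   0.6325 0.2336] x [ 0.  0. -1.] y [-0.973  0.231  0.   ] z [0.231 0.973 0.   ] F [-0.25 -0.99  0.59] M [-0.016 -0.018  0.025] w 1.001
scene knob (129, 3) [0.46922318 0.08596531 0.1319931 ] [0.46016533 0.07759424 0.12309199] [0.4810419  0.09751571 0.1368719 ]
disc (1057, 3) [0.47116452 0.08775458 0.11086381] [0.43218191 0.04918754 0.10608511] [0.51014714 0.12632161 0.11564251] ((0.4713057577610016, 0.08805587887763977), 0.0395146943628788)
pad (1646, 3) [0.50426159 0.32606412 0.0034383 ] ((0.5070417523384094, 0.3300686776638031), (0.11133347451686859, 0.10542896389961243), 75.6278305053711)
top knob (94, 3) [0.47288947 0.08670571 0.13425734] [0.46323293 0.0768516  0.12322744] [0.48294242 0.09651109 0.13903675]
disc (1031, 3) [0.47373718 0.08653326 0.11126252] [0.43653466 0.04845259 0.10652862] [0.5109397  0.12461393 0.11599642] ((0.47363123297691345, 0.08616651594638824), 0.038547974079847336)
pad (2060, 3) [0.5077118  0.3273608  0.00436815] ((0.5080590844154358, 0.32748863101005554), (0.10163582861423492, 0.10079805552959442), 75.32036590576172)
brass_cylinder [([0.633, 0.186, -0.004], 0.76)]
padlock [([0.43, 0.191, 0.002], 0.61), ([0.473, 0.083, -0.002], 0.48)]
eyeglass [([0.653, 0.337, -0.003], 0.62)]
brass_cylinder [([0.634, 0.185, 0.0], 0.5)]
padlock [([0.429, 0.186, 0.005], 0.6)]
eyeglass [([0.654, 0.341, 0.001], 0.63)]
```

View pics/crop0.png

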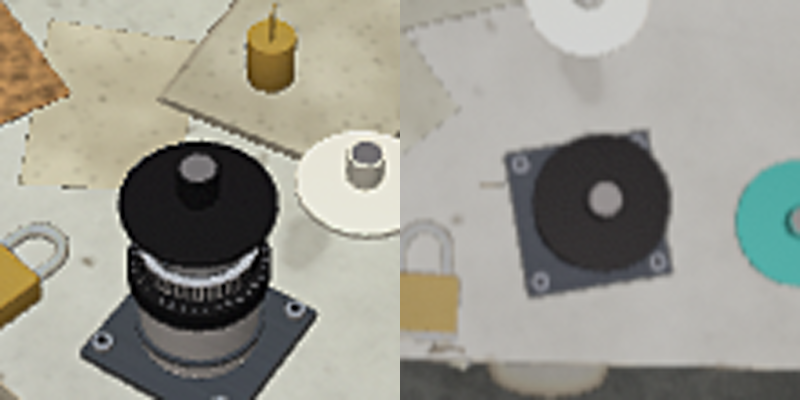

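The black cap, on the lens, sits at scene (264,217) and top (297,218). The turquoise cap is at scene (315,300) and the white one at (310,218). The black one is meant: it matches the colour and it bears on the lens, and the crop confirms it. Its centre is about (0.4725, 0.087) and the pad's about (0.508, 0.327).

```bash
python3 -m creep '[{"linear":[0,-0.22,-0.228],"twist":[0,0,0],"fingers":-0.2},{"linear":[0,-0.22,-0.228],"twist":[0,0,0],"fingers":-0.2},{"linear":[0,-0.22,-0.228],"twist":[0,0,0],"fingers":-0.2},{"linear":[0,-0.22,-0.228],"twist":[0,0,0],"fingers":-0.2},{"linear":[0,-0.22,-0.228],"twist":[0,0,0],"fingers":-0.2},{"linear":[0,-0.22,-0.228],"twist":[0,0,0],"fingers":-0.2},{"linear":[0,-0.22,-0.228],"twist":[0,0,0],"fingers":-0.2},{"linear":[0,-0.22,-0.228],"twist":[0,0,0],"fingers":-0.2}]' 15
python3 -m creep '[{"linear":[0,-0.2197,-0.2278],"twist":[0,0,0],"fingers":-0.2},{"linear":[0,-0.2197,-0.2278],"twist":[0,0,0],"fingers":-0.2},{"linear":[0,-0.2197,-0.2278],"twist":[0,0,0],"fingers":-0.2},{"linear":[0,-0.2197,-0.2278],"twist":[0,0,0],"fingers":-0.2},{"linear":[0,-0.2197,-0.2278],"twist":[0,0,0],"fingers":-0.2},{"linear":[0,-0.2197,-0.2278],"twist":[0,0,0],"fingers":-0.2},{"linear":[0,-0.2197,-0.2278],"twist":[0,0,0],"fingers":-0.2},{"linear":[0,-0.2197,-0.2278],"twist":[0,0,0],"fingers":-0.2}]'
python3 - <<'E'
from h import *
s,r=st(); print(r.T@(np.array([.4725,.087,.131])-s["position"]), s["joint_positions"])
E
```

```text
time: 1.57
position: [0.314, 0.3556, 0.2339]
tool_rot: [-1.033, 1.312, 1.032]
ft_force: [0.2, -0.2, -0.8]
grip_width: 0.608
time: 2.23
position: [0.4745, 0.0826, 0.2342]
tool_rot: [-1.034, 1.311, 1.031]
ft_force: [1.0, -0.6, -0.0]
grip_width: 0.6
t 2.23 p [0.4745 0.0826 0.2342] x [ 0.002 -0.001 -1.   ] y [-0.972  0.236 -0.002] z [ 0.236  0.972 -0.   ] F [ 0.95 -0.58 -0.03] M [0.032 0.023 0.027] w 0.6
[0.10318143 0.00318596 0.00378497] [-0.74092309 -0.06215285  0.49614252  1.87007954  0.03164326  1.32444452
  1.07979933]
```

```bash
python3 -m creep '[{"linear":[0.04,0.003,0.004],"twist":[0,0,0],"fingers":-0.2},{"linear":[0.075,0.003,0.004],"twist":[0,0,0],"fingers":-0.2},{"linear":[0.095,0.003,0.004],"twist":[0,0,0],"fingers":-0.2},{"linear":[0.103,0.003,0.004],"twist":[0,0,0],"fingers":-0.2},{"linear":[0.103,0.003,0.004],"twist":[0,0,0],"fingers":-0.2}]'
python3 - <<'E'
from h import *
st()
p,P=shot("scene","s1"); crop(p,190,340,120,270,4,"s1c")
E
```

```text
time: 2.65
position: [0.4694, 0.0917, 0.129]
tool_rot: [-1.036, 1.314, 1.037]
ft_force: [0.7, -0.0, 0.9]
grip_width: 0.602
t 2.65 p [0.4694 0.0917 0.129 ] x [-0.003 -0.001 -1.   ] y [-0.973  0.231  0.003] z [ 0.231  0.973 -0.002] F [ 0.68 -0.03  0.86] M [0.008 0.042 0.001] w 0.602
```

View pics/s1c.png

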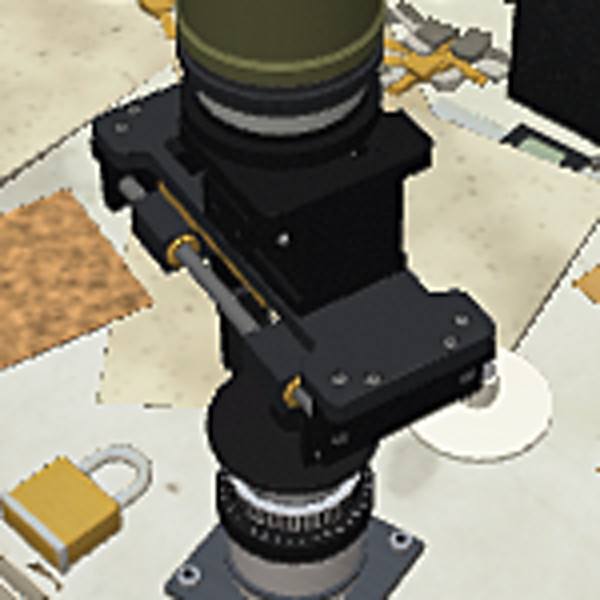

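The gripper straddles the knob on the black cap (crop about (290,440)). The picture doesn't show it touching the disc. I'll check how steady the readings are, then close.

```bash
python3 - <<'E'
from h import *
st()
E
python3 -m creep '[{"linear":[0,0,0],"twist":[0,0,0],"fingers":0.5},{"linear":[0,0,0],"twist":[0,0,0],"fingers":1},{"linear":[0,0,0],"twist":[0,0,0],"fingers":1},{"linear":[0,0,0],"twist":[0,0,0],"fingers":1},{"linear":[0,0,0],"twist":[0,0,0],"fingers":1},{"linear":[0,0,0],"twist":[0,0,0],"fingers":1}]' 15
python3 - <<'E'
from h import *
st()
E
```

```text
t 2.7 p [0.4707 0.0921 0.1307] x [-0. -0. -1.] y [-0.973  0.231  0.   ] z [ 0.231  0.973 -0.   ] F [-0.15 -0.6   0.29] M [-0.039  0.033  0.041] w 0.6
time: 3.2
position: [0.4705, 0.0898, 0.1311]
tool_rot: [-1.038, 1.313, 1.034]
ft_force: [-3.6, -6.3, 7.9]
grip_width: 0.233
t 3.2 p [0.4705 0.0898 0.1311] x [-0.001 -0.003 -1.   ] y [-0.973  0.231 -0.   ] z [ 0.231  0.973 -0.004] F [-3.59 -6.34  7.89] M [-0.812  0.499 -0.081] w 0.233
```

```bash
python3 -m creep '[{"linear":[-0.01,0,0],"twist":[0,0,0],"fingers":1},{"linear":[-0.03,0,0],"twist":[0,0,0],"fingers":1},{"linear":[-0.06,0,0],"twist":[0,0,0],"fingers":1},{"linear":[-0.09,0,0],"twist":[0,0,0],"fingers":1},{"linear":[-0.09,0,0],"twist":[0,0,0],"fingers":1}]' 25
python3 - <<'E'
from h import *
s,r=st()
p,P=shot("scene","s2"); crop(p,190,340,100,300,3,"s2c")
s,r=st(); print(r.T@(np.array([.508,.3275,.15])-s["position"]))
E
```

```text
time: 3.62
position: [0.474, 0.0934, 0.2269]
tool_rot: [-1.036, 1.299, 1.033]
ft_force: [0.3, 0.0, -0.5]
grip_width: 0.23
t 3.62 p [0.474  0.0934 0.2269] x [ 0.01   0.005 -1.   ] y [-0.973  0.231 -0.008] z [0.231 0.973 0.007] F [ 0.28  0.   -0.53] M [-0.028 -0.106  0.01 ] w 0.23
t 3.67 p [0.4729 0.0932 0.2243] x [ 0.007  0.004 -1.   ] y [-0.973  0.23  -0.006] z [0.23  0.973 0.005] F [-0.49 -1.21 -1.35] M [ 0.005  0.049 -0.027] w 0.229
[0.07542891 0.02021627 0.23575176]
```

View pics/s2c.png

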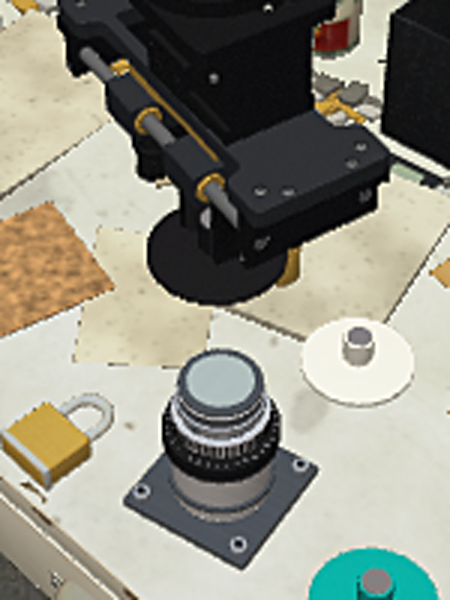

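The cap is off and hangs level in the jaws at crop (218,260). The bare barrel shows below it. Now to the pad.

```bash
python3 -m creep '[{"linear":[0,0.02,0.236],"twist":[0,0,0],"fingers":1},{"linear":[0,0.02,0.236],"twist":[0,0,0],"fingers":1},{"linear":[0,0.02,0.236],"twist":[0,0,0],"fingers":1},{"linear":[0,0.02,0.236],"twist":[0,0,0],"fingers":1},{"linear":[0.03,0.02,0.236],"twist":[0,0,0],"fingers":1},{"linear":[0.07,0.02,0.236],"twist":[0,0,0],"fingers":1},{"linear":[0.1,0.02,0.236],"twist":[0,0,0],"fingers":1},{"linear":[0.13,0.02,0.236],"twist":[0,0,0],"fingers":1}]'
python3 -m creep '[{"linear":[0.03,0,0],"twist":[0,0,0],"fingers":1},{"linear":[0.03,0,0],"twist":[0,0,0],"fingers":1}]'
python3 - <<'E'
from h import *
p,P=shot("scene","s3"); crop(p,120,270,100,250,4,"s3c")
s,r=st(); print(r.T@(np.array([.508,.3275,.0375])-s["position"]))
E
```

```text
time: 4.33
position: [0.5041, 0.3299, 0.0877]
tool_rot: [-1.038, 1.309, 1.041]
ft_force: [-0.8, -0.2, -0.8]
grip_width: 0.232
time: 4.5
position: [0.5002, 0.3236, 0.0526]
tool_rot: [-1.039, 1.325, 1.039]
ft_force: [-1.6, -0.8, -1.7]
grip_width: 0.23
t 4.55 p [0.5024 0.3246 0.0564] x [-0.007 -0.006 -1.   ] y [-0.973  0.23   0.006] z [ 0.23   0.973 -0.007] F [0.15 0.19 0.52] M [-0.044  0.053  0.031] w 0.233
[ 0.01883324 -0.00485846  0.00426866]
```

View pics/s3c.png

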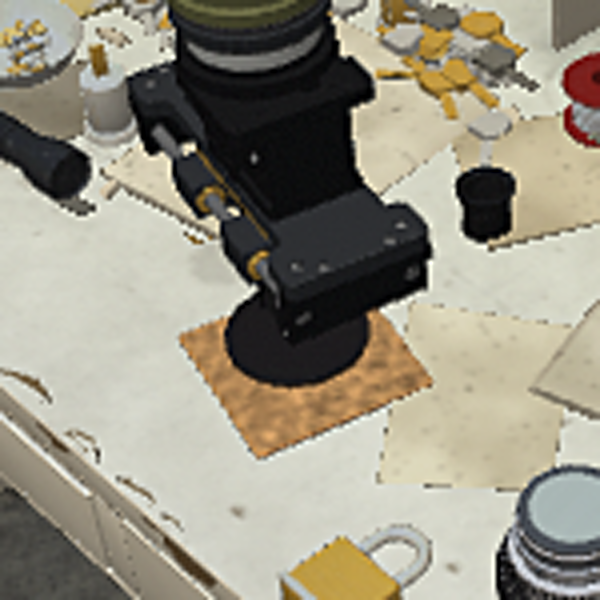

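The cap hangs over the pad, disc at crop (298,335) and pad centre about (306,372). I'll go down the last stretch slowly and feel for contact.

```bash
python3 -m creep '[{"linear":[0.005,-0.005,0.003],"twist":[0,0,0],"fingers":1},{"linear":[0.012,-0.005,0.003],"twist":[0,0,0],"fingers":1},{"linear":[0.015,-0.005,0.003],"twist":[0,0,0],"fingers":1},{"linear":[0.017,-0.005,0.003],"twist":[0,0,0],"fingers":1},{"linear":[0.017,-0.005,0.003],"twist":[0,0,0],"fingers":1},{"linear":[0.017,-0.005,0.003],"twist":[0,0,0],"fingers":1}]'
python3 - <<'E'
from h import *
s,r=st()
E
```

```text
time: 5.05
position: [0.5115, 0.3284, 0.0443]
tool_rot: [-1.036, 1.309, 1.036]
ft_force: [-0.0, -0.3, 0.4]
grip_width: 0.234
t 5.05 p [0.5115 0.3284 0.0443] x [ 0.001  0.001 -1.   ] y [-0.973  0.231 -0.001] z [0.231 0.973 0.001] F [-0.05 -0.27  0.37] M [ 0.007  0.016 -0.009] w 0.234
```

```bash
python3 -m creep '[{"linear":[0.002,0,0],"twist":[0,0,0],"fingers":1},{"linear":[0.004,0,0],"twist":[0,0,0],"fingers":1},{"linear":[0.005,0,0],"twist":[0,0,0],"fingers":1},{"linear":[0.005,0,0],"twist":[0,0,0],"fingers":1}]'
python3 - <<'E'
from h import *
s,r=st()
E
```

```text
time: 5.38
position: [0.511, 0.328, 0.0383]
tool_rot: [-1.036, 1.311, 1.036]
ft_force: [0.4, -0.2, -0.7]
grip_width: 0.23
t 5.38 p [0.511  0.328  0.0383] x [-0. -0. -1.] y [-0.973  0.231  0.   ] z [ 0.231  0.973 -0.   ] F [ 0.42 -0.19 -0.73] M [ 0.004  0.027 -0.046] w 0.23
```

```bash
python3 -m creep '[{"linear":[0.001,0,0],"twist":[0,0,0],"fingers":1},{"linear":[0.002,0,0],"twist":[0,0,0],"fingers":1},{"linear":[0.003,0,0],"twist":[0,0,0],"fingers":1},{"linear":[0.003,0,0],"twist":[0,0,0],"fingers":1}]'
python3 - <<'E'
from h import *
s,r=st()
E
```

```text
time: 5.72
position: [0.5114, 0.3284, 0.0366]
tool_rot: [-1.036, 1.31, 1.036]
ft_force: [-2.2, -1.5, 5.1]
grip_width: 0.231
t 5.72 p [0.5114 0.3284 0.0366] x [ 0.     0.001 -1.   ] y [-0.973  0.231  0.   ] z [0.231 0.973 0.001] F [-2.18 -1.47  5.14] M [-0.351  0.499 -0.022] w 0.231
```

Contact at 0.0366 as predicted, with 5 N upward. I'll release, rise clear and look.

```bash
python3 -m creep '[{"linear":[0,0,0],"twist":[0,0,0],"fingers":0.2},{"linear":[0,0,0],"twist":[0,0,0],"fingers":0},{"linear":[0,0,0],"twist":[0,0,0],"fingers":0},{"linear":[-0.02,0,0],"twist":[0,0,0],"fingers":-0.2},{"linear":[-0.06,0,0],"twist":[0,0,0],"fingers":-1},{"linear":[-0.1,0,0],"twist":[0,0,0],"fingers":-1},{"linear":[-0.14,0,0],"twist":[0,0,0],"fingers":-1},{"linear":[-0.18,0,0],"twist":[0,0,0],"fingers":-1}]'
python3 - <<'E'
from h import *
p,P=shot("top","t4"); s,r=st()
p2,P2=shot("scene","s4")
a=p[160:270,140:330]; b=p2[150:290,150:330]
cv2.imwrite("pics/c4.png",np.hstack([cv2.resize(x[...,::-1],(400,400*x.shape[0]//x.shape[1]+0)[:2],interpolation=cv2.INTER_CUBIC) if 0 else cv2.resize(x[...,::-1],(400,300),interpolation=cv2.INTER_CUBIC) for x in(a,b)]))
for n in("top","scene"):
  for l in["cap_knob","pad_top","lug_face","stop_face","iris_centre","barrel_top"]: print(n,l,[(np.round(r["centre"],4).tolist(),round(r["conf"],2)) for r in nets.place_of(n,l)])
print(s["joint_positions"])
E
```

```text
time: 6.38
position: [0.511, 0.3278, 0.2172]
tool_rot: [-1.036, 1.311, 1.036]
ft_force: [0.7, 0.7, -0.1]
grip_width: 0.756
t 6.43 p [0.5147 0.3302 0.2267] x [ 0.011  0.009 -1.   ] y [-0.973  0.231 -0.008] z [0.231 0.973 0.011] F [3.83 1.38 5.16] M [ 0.197 -0.241  0.004] w 0.8
top cap_knob [([0.6058, 0.0886, 0.0263], 0.89), ([0.4694, -0.0393, 0.0244], 0.81)]
top pad_top []
top lug_face [([0.4891, 0.1071, 0.0875], 0.5)]
top stop_face [([0.4982, 0.0911, 0.0897], 0.56)]
top iris_centre [([0.4731, 0.0881, 0.0809], 0.92), ([0.6519, 0.3366, 0.0007], 0.56)]
top barrel_top []
scene cap_knob [([0.6029, 0.0892, 0.0277], 0.82), ([0.5102, 0.3243, 0.0269], 0.72), ([0.4664, -0.0378, 0.0263], 0.59)]
scene pad_top [([0.5077, 0.3264, 0.0054], 0.58)]
scene lug_face [([0.473, 0.0904, 0.1033], 0.68)]
scene stop_face [([0.4996, 0.0917, 0.0872], 0.78)]
scene iris_centre [([0.471, 0.0928, 0.0748], 0.6)]
scene barrel_top [([0.4749, 0.0895, 0.1049], 0.82)]
[-0.9113644   0.23559121  0.35340488  1.58783941 -0.085255    1.31936721
  0.79089951]
```

View pics/c4.png

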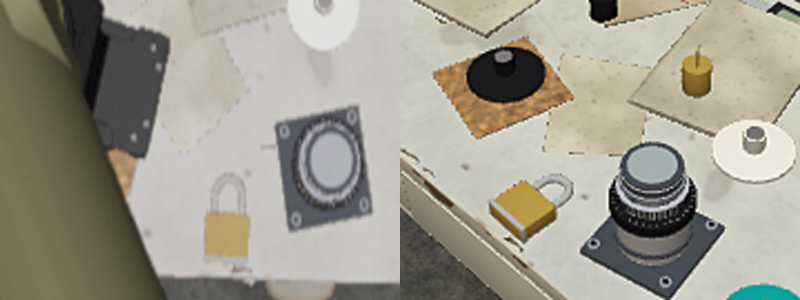

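The cap lies flat and knob up on the cork (right picture (507,75)). The knob measured (0.510, 0.324, 0.027). Next: lens axis, lug and stop.

Run:
```python
from h import *
ims=[]
for n in("top","scene"):
    p,P=shot(n,n+"5")
    q=P.reshape(-1,3); near=np.hypot(q[:,0]-.4725,q[:,1]-.088)<.045
    for lo,hi in((.1005,.112),(.062,.073)):
        k=q[near&(q[:,2]>lo)&(q[:,2]<hi)]; print(n,lo,len(k),np.median(k,0).round(4),cv2.minEnclosingCircle(k[:,:2].astype(np.float32)))
    k=q[near&(q[:,2]>.1)]; print(" z top",np.median(k[:,2]))
    c=viewer.camera_params(n);K=np.array(c["K"]);T=np.linalg.inv(c["cam_to_world"])
    w=T@[.4725,.088,.08,1]; u=(K@w[:3]/w[2]); u0,v0=int(u[0]),int(u[1]); print(n,u0,v0)
    crop_=p[v0-28:v0+28,u0-28:u0+28,::-1]; ims.append(cv2.resize(crop_,(400,400),interpolation=cv2.INTER_CUBIC))
    for l in["lug_face","stop_face","iris_centre","barrel_top","lower_ring"]: print(n,l,[(np.round(r["centre"],4).tolist(),round(r["conf"],2)) for r in nets.place_of(n,l)])
cv2.imwrite("pics/c5.png",np.hstack(ims))
st()
```

```text
top 0.1005 514 [0.473  0.0864 0.1068] ((0.4732639789581299, 0.08629851043224335), 0.026020199060440063)
top 0.062 246 [0.4664 0.0922 0.0683] ((0.47316479682922363, 0.0860271155834198), 0.03602144867181778)
 z top 0.10675753289639267
top 295 219
top lug_face [([0.4911, 0.105, 0.0865], 0.48), ([0.4713, 0.0865, 0.0777], 0.17)]
top stop_face [([0.4979, 0.0892, 0.0857], 0.7)]
top iris_centre [([0.4711, 0.0899, 0.0765], 0.81)]
top barrel_top [([0.4714, 0.0872, 0.1061], 0.76)]
top lower_ring [([0.4739, 0.0916, 0.0725], 0.96)]
scene 0.1005 559 [0.4694 0.0859 0.1058] ((0.47164106369018555, 0.08809947967529297), 0.02690546214580536)
scene 0.062 313 [0.4502 0.0669 0.0673] ((0.47058504819869995, 0.08691974729299545), 0.03618521988391876)
 z top 0.10576950604480095
scene 263 235
scene lug_face []
scene stop_face [([0.4973, 0.0882, 0.0879], 0.82)]
scene iris_centre [([0.4718, 0.0916, 0.077], 0.69)]
scene barrel_top [([0.475, 0.0897, 0.1093], 0.84)]
scene lower_ring [([0.4727, 0.0882, 0.0712], 0.68)]
t 7.68 p [0.5112 0.3281 0.2156] x [ 0.  0. -1.] y [-0.973  0.231 -0.   ] z [0.231 0.973 0.   ] F [0.75 0.54 0.18] M [ 0.024  0.018 -0.003] w 0.995
```

View pics/c5.png

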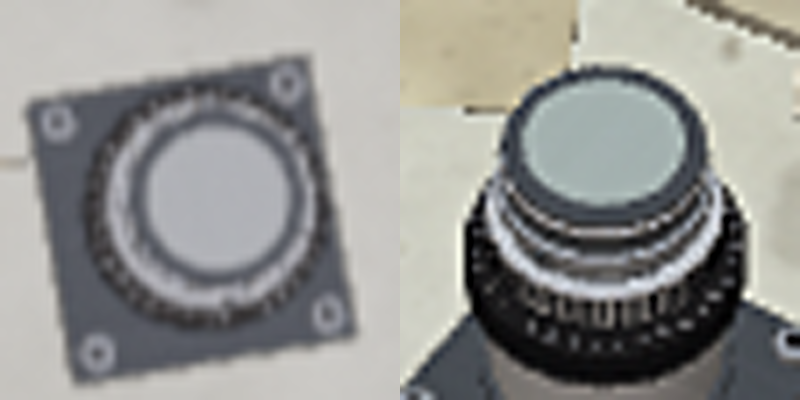

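Axis about (0.4725, 0.0872). The stop is at azimuth about 0.07 and the lug about 0.77 to 0.85, so the turn is about 0.7 to 0.8 rad clockwise. In the top crop the lug and stop are too small to see, but the nets agree over two looks. I'll move over the lens, open.

```bash
python3 -m creep '[{"linear":[0.0,-0.018,-0.243],"twist":[0,0,0],"fingers":-1},{"linear":[0.0,-0.018,-0.243],"twist":[0,0,0],"fingers":-1},{"linear":[0.0,-0.018,-0.243],"twist":[0,0,0],"fingers":-1},{"linear":[0.0,-0.018,-0.243],"twist":[0,0,0],"fingers":-1},{"linear":[0,-0.018,-0.243],"twist":[0,0,0],"fingers":-1},{"linear":[0.02,-0.018,-0.243],"twist":[0,0,0],"fingers":-1},{"linear":[0.03,-0.018,-0.243],"twist":[0,0,0],"fingers":-1},{"linear":[0.03,-0.018,-0.243],"twist":[0,0,0],"fingers":-1}]' 5
python3 -m creep '[{"linear":[0,0,0],"twist":[0,0,0],"fingers":-1},{"linear":[0,0,0],"twist":[0,0,0],"fingers":-1},{"linear":[0,0,0],"twist":[0,0,0],"fingers":-1},{"linear":[0,0,0],"twist":[0,0,0],"fingers":-1}]'
python3 - <<'E'
from h import *
st()
p,P=shot("scene","s6"); 
s,r=st(); print(r.T@(np.array([.4725,.0872,.085])-s["position"]))
E
```

```text
time: 8.35
position: [0.4712, 0.0852, 0.1839]
tool_rot: [-1.031, 1.315, 1.034]
ft_force: [-0.8, 1.3, -0.9]
grip_width: 0.999
time: 8.68
position: [0.4732, 0.0889, 0.1861]
tool_rot: [-1.038, 1.309, 1.037]
ft_force: [0.5, 0.5, 0.5]
grip_width: 1.003
t 8.68 p [0.4732 0.0889 0.1861] x [ 0.001  0.    -1.   ] y [-0.974  0.228 -0.001] z [0.228 0.974 0.   ] F [0.5  0.52 0.47] M [0.043 0.024 0.082] w 1.003
t 8.73 p [0.473  0.0886 0.186 ] x [ 0.001 -0.    -1.   ] y [-0.973  0.229 -0.001] z [0.229 0.973 0.   ] F [-0.67  0.2  -0.67] M [ 0.047 -0.03   0.046] w 1.0
[ 0.1009615   0.00027218 -0.0015335 ]
```

```bash
python3 -m creep '[{"linear":[0.025,0,-0.001],"twist":[0,0,0],"fingers":-1},{"linear":[0.05,0,-0.001],"twist":[0,0,0],"fingers":-1},{"linear":[0.07,0,-0.001],"twist":[0,0,0],"fingers":-1},{"linear":[0.085,0,-0.001],"twist":[0,0,0],"fingers":-1},{"linear":[0.09,0,-0.001],"twist":[0,0,0],"fingers":-1},{"linear":[0.09,0,-0.001],"twist":[0,0,0],"fingers":-1},{"linear":[0.09,0,-0.001],"twist":[0,0,0],"fingers":-1}]'
python3 - <<'E'
from h import *
for i in range(3):
    p,P=shot("scene","s7"); 
    s,r=st(); print(r.T@(np.array([.4725,.0872,.085])-s["position"]))
crop(p,190,340,130,280,4,"s7c")
E
```

```text
time: 9.32
position: [0.473, 0.0869, 0.0962]
tool_rot: [-1.037, 1.31, 1.036]
ft_force: [0.2, 0.7, 0.4]
grip_width: 1.002
t 9.37 p [0.4734 0.087  0.0966] x [ 0.002  0.001 -1.   ] y [-0.973  0.23  -0.002] z [0.23  0.973 0.001] F [ 0.99 -0.14  1.14] M [0.021 0.001 0.005] w 1.001
[1.16348471e-02 9.19831058e-04 2.01865860e-05]
t 9.42 p [0.4735 0.087  0.0968] x [ 0.002  0.001 -1.   ] y [-0.973  0.23  -0.002] z [0.23  0.973 0.001] F [ 0.12  0.04 -0.91] M [ 0.001 -0.022  0.033] w 1.002
[ 1.17880991e-02  1.02597352e-03 -3.30417056e-05]
t 9.47 p [0.4734 0.0869 0.0968] x [ 0.002  0.001 -1.   ] y [-0.973  0.231 -0.002] z [0.231 0.973 0.001] F [0.86 0.12 0.68] M [-0.045  0.057 -0.029] w 0.997
[1.17925120e-02 9.87859295e-04 2.42291429e-05]
```

View pics/s7c.png

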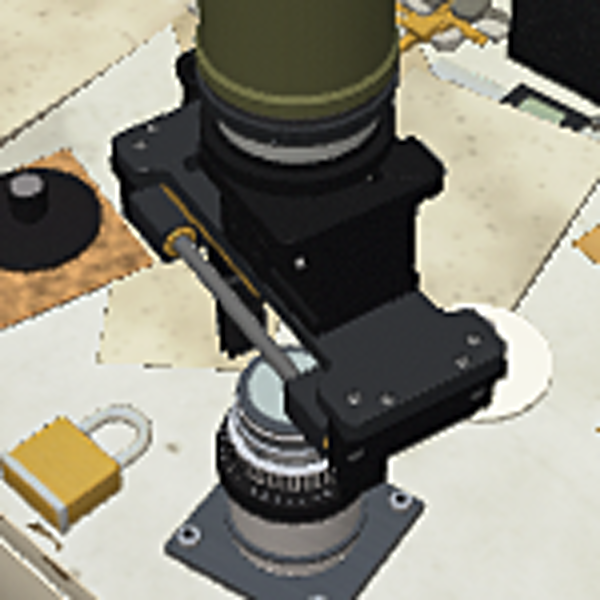

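The jaws straddle the barrel evenly: left finger at crop (240,330), right about (340,430). I'll go down to iris height and close lightly.

```bash
python3 -m creep '[{"linear":[0.005,0.001,0],"twist":[0,0,0],"fingers":-0.8},{"linear":[0.01,0.001,0],"twist":[0,0,0],"fingers":-0.6},{"linear":[0.0115,0.001,0],"twist":[0,0,0],"fingers":-0.5},{"linear":[0.0115,0.001,0],"twist":[0,0,0],"fingers":-0.5}]' 10
python3 - <<'E'
from h import *
st()
E
python3 -m creep '[{"linear":[0,0,0],"twist":[0,0,0],"fingers":-0.3},{"linear":[0,0,0],"twist":[0,0,0],"fingers":0},{"linear":[0,0,0],"twist":[0,0,0],"fingers":0.2},{"linear":[0,0,0],"twist":[0,0,0],"fingers":0.2}]' 10
python3 - <<'E'
from h import *
st()
E
```

```text
time: 9.8
position: [0.4709, 0.0867, 0.0835]
tool_rot: [-1.036, 1.311, 1.037]
ft_force: [-0.2, -0.3, -0.2]
grip_width: 0.796
t 9.8 p [0.4709 0.0867 0.0835] x [-0.001 -0.    -1.   ] y [-0.973  0.231  0.001] z [ 0.231  0.973 -0.001] F [-0.16 -0.26 -0.24] M [ 0.001  0.084 -0.002] w 0.796
time: 10.13
position: [0.4716, 0.0873, 0.0841]
tool_rot: [-1.036, 1.309, 1.036]
ft_force: [1.2, 0.7, -2.0]
grip_width: 0.684
t 10.13 p [0.4716 0.0873 0.0841] x [ 0.001  0.001 -1.   ] y [-0.973  0.23  -0.   ] z [0.23  0.973 0.001] F [ 1.19  0.73 -2.02] M [ 0.335 -0.17  -0.026] w 0.684
```

```bash
python3 -m creep '[{"linear":[0,0,0],"twist":[2,0,0],"fingers":0.3},{"linear":[0,0,0],"twist":[5,0,0],"fingers":0.3},{"linear":[0,0,0],"twist":[8,0,0],"fingers":0.3},{"linear":[0,0,0],"twist":[11,0,0],"fingers":0.3},{"linear":[0,0,0],"twist":[13,0,0],"fingers":0.3},{"linear":[0,0,0],"twist":[15,0,0],"fingers":0.3}]'
python3 - <<'E'
from h import *
s,r=st(); print("az",np.degrees(np.arctan2(r[1,2],r[0,2])))
p,P=shot("top","t8"); s,r=st()
for l in["lug_face","stop_face"]: print(l,[(np.round(r["centre"],4).tolist(),round(r["conf"],2)) for r in nets.place_of("top",l)])
shot("scene","s8")
for l in["lug_face","stop_face"]: print(l,[(np.round(r["centre"],4).tolist(),round(r["conf"],2)) for r in nets.place_of("scene",l)])
s,r=st(); print("az",np.degrees(np.arctan2(r[1,2],r[0,2])))
E
```

```text
time: 10.63
position: [0.4715, 0.087, 0.0841]
tool_rot: [-0.837, 1.403, 0.837]
ft_force: [0.4, 2.3, -1.5]
grip_width: 0.684
t 10.63 p [0.4715 0.087  0.0841] x [ 0.  0. -1.] y [-0.88   0.476 -0.   ] z [0.476 0.88  0.   ] F [ 0.44  2.34 -1.49] M [ 0.177 -0.113  0.15 ] w 0.684
az 61.59504339611884
t 10.68 p [0.4716 0.087  0.0841] x [ 0.  0. -1.] y [-0.879  0.477 -0.   ] z [0.477 0.879 0.   ] F [ 0.95  1.35 -1.77] M [ 0.18  -0.101  0.051] w 0.685
lug_face [([0.4275, 0.1837, 0.0047], 0.16)]
stop_face [([0.6507, 0.3388, 0.0019], 0.36)]
lug_face []
stop_face []
t 10.93 p [0.4716 0.0871 0.0841] x [ 0.  0. -1.] y [-0.881  0.474 -0.   ] z [0.474 0.881 0.   ] F [ 1.08  2.38 -2.11] M [ 0.342 -0.128 -0.026] w 0.684
az 61.70772600883673
```

```bash
python3 -m creep '[{"linear":[0,0,0],"twist":[2,0,0],"fingers":0.3},{"linear":[0,0,0],"twist":[5,0,0],"fingers":0.3},{"linear":[0,0,0],"twist":[8,0,0],"fingers":0.3},{"linear":[0,0,0],"twist":[11,0,0],"fingers":0.3},{"linear":[0,0,0],"twist":[13,0,0],"fingers":0.3},{"linear":[0,0,0],"twist":[15,0,0],"fingers":0.3},{"linear":[0,0,0],"twist":[15,0,0],"fingers":0.3}]'
cat > m.py <<'E'
from h import *
M=[];A=[];F=[]
for i in range(6):
    viewer.get_image("scene"); s=readout.get_state(); r=R.from_rotvec(s["tool_rot"]).as_matrix()
    M.append(s["torque"]);F.append(s["ft_force"]);A.append(np.degrees(np.arctan2(r[1,2],r[0,2])))
print("t",round(s["time"],2),"Mz",np.round(np.array(M)[:,2],3),"mean",np.mean(M,0).round(3),"F",np.mean(F,0).round(2),"az",np.mean(A).round(2),"p",np.round(s["position"],4),"w",round(s["grip_width"],3))
E
python3 m.py
```

```text
time: 11.52
position: [0.4714, 0.0868, 0.0841]
tool_rot: [-0.636, 1.476, 0.636]
ft_force: [-0.1, 1.1, -1.2]
grip_width: 0.686
t 11.82 Mz [-0.009 -0.028 -0.027 -0.003 -0.008  0.012] mean [ 0.223  0.038 -0.011] F [ 0.12  1.16 -0.93] az 46.71 p [0.4714 0.0868 0.0841] w 0.685
```

```bash
python3 -m creep '[{"linear":[0,0,0],"twist":[1.5,0,0],"fingers":0.3},{"linear":[0,0,0],"twist":[3,0,0],"fingers":0.3},{"linear":[0,0,0],"twist":[4.5,0,0],"fingers":0.3},{"linear":[0,0,0],"twist":[6,0,0],"fingers":0.3}]'
python3 m.py
python3 - <<'E'
from h import *
p,P=shot("top","t9"); crop(p,250,350,170,270,6,"t9c"); 
p,P=shot("scene","s9"); crop(p,205,325,180,280,6,"s9c")
E
```

```text
time: 12.15
position: [0.4715, 0.0866, 0.0841]
tool_rot: [-0.556, 1.499, 0.555]
ft_force: [-0.2, 0.8, -0.4]
grip_width: 0.691
t 12.45 Mz [0.465 0.407 0.458 0.476 0.457 0.462] mean [-0.015  0.006  0.454] F [ 0.45  0.07 -0.24] az 40.72 p [0.4715 0.0866 0.0841] w 0.687
```

View pics/s9c.png

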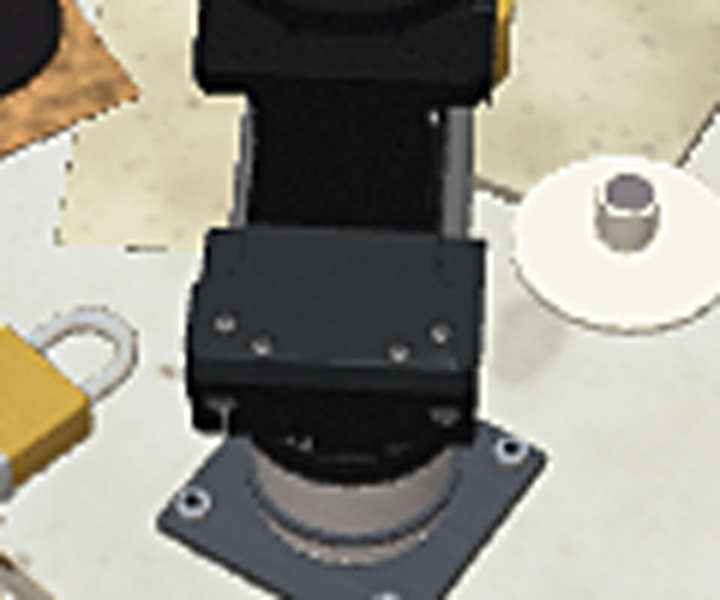

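View pics/t9c.png

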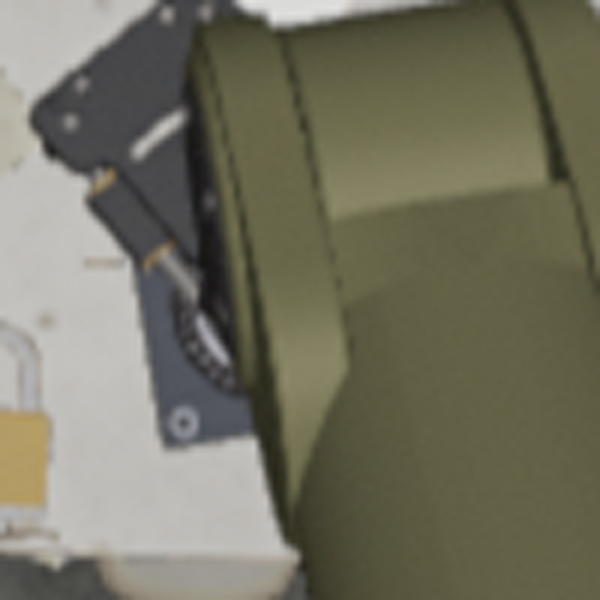

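Mz jumped from about 0 to a steady 0.454 N m at 36° (0.63 rad) of turn, so the lug is on the stop. Less the 0.08 drag, that is about 0.37 on the stop. Hold a little longer.

```bash
python3 -m creep '[{"linear":[0,0,0],"twist":[0,0,0],"fingers":0.3},{"linear":[0,0,0],"twist":[0,0,0],"fingers":0.3},{"linear":[0,0,0],"twist":[0,0,0],"fingers":0.3}]'
python3 m.py
python3 -m creep '[{"linear":[0,0,0],"twist":[-0.5,0,0],"fingers":0.3},{"linear":[0,0,0],"twist":[-1,0,0],"fingers":0.3},{"linear":[0,0,0],"twist":[-1,0,0],"fingers":0.3}]'
python3 m.py
```

```text
time: 12.8
position: [0.4715, 0.0866, 0.0841]
tool_rot: [-0.556, 1.499, 0.555]
ft_force: [-0.8, -0.4, 0.6]
grip_width: 0.679
t 13.1 Mz [0.43  0.442 0.47  0.44  0.449 0.372] mean [-0.3    0.068  0.434] F [-0.07 -1.04  1.02] az 40.66 p [0.4715 0.0866 0.0841] w 0.685
time: 13.35
position: [0.4715, 0.0866, 0.0841]
tool_rot: [-0.569, 1.495, 0.569]
ft_force: [0.6, -2.3, 1.5]
grip_width: 0.689
t 13.65 Mz [0.168 0.206 0.244 0.141 0.155 0.228] mean [-0.463  0.054  0.19 ] F [-0.08 -1.48  1.23] az 41.64 p [0.4715 0.0866 0.0841] w 0.684
```

```bash
python3 -m creep '[{"linear":[0,0,0],"twist":[-0.3,0,0],"fingers":0.3},{"linear":[0,0,0],"twist":[-0.6,0,0],"fingers":0.3},{"linear":[0,0,0],"twist":[-0.6,0,0],"fingers":0.3}]'
python3 m.py
python3 -m creep '[{"linear":[0,0,0],"twist":[-0.6,0,0],"fingers":-0.5},{"linear":[0,0,0],"twist":[-0.6,0,0],"fingers":-1},{"linear":[0,0,0],"twist":[-0.6,0,0],"fingers":-1},{"linear":[0,0,0],"twist":[-0.6,0,0],"fingers":-1},{"linear":[0,0,0],"twist":[-0.6,0,0],"fingers":-1},{"linear":[0,0,0],"twist":[-0.6,0,0],"fingers":-1}]'
python3 m.py
```

```text
time: 13.9
position: [0.4715, 0.0866, 0.0841]
tool_rot: [-0.577, 1.493, 0.577]
ft_force: [0.7, -2.4, 1.7]
grip_width: 0.681
t 14.2 Mz [ 0.054 -0.016  0.025  0.02   0.024 -0.026] mean [-0.621  0.051  0.013] F [ 0.11 -2.5   1.7 ] az 42.24 p [0.4715 0.0866 0.0841] w 0.685
time: 14.7
position: [0.4714, 0.087, 0.084]
tool_rot: [-0.585, 1.49, 0.585]
ft_force: [-0.5, -0.0, 0.4]
grip_width: 0.976
t 15.0 Mz [-0.032 -0.01  -0.017 -0.03   0.029  0.009] mean [-0.065  0.014 -0.008] F [ 0.24 -0.1   0.22] az 42.86 p [0.4715 0.0868 0.0841] w 0.999
```

Released. I'll rise straight up, move aside and check.

```bash
python3 -m creep '[{"linear":[-0.02,0,0],"twist":[0,0,0],"fingers":-1},{"linear":[-0.05,0,0],"twist":[0,0,0],"fingers":-1},{"linear":[-0.085,0,0],"twist":[0,0,0],"fingers":-1},{"linear":[-0.12,0,0],"twist":[0,0,0],"fingers":-1},{"linear":[-0.16,0,0],"twist":[0,0,0],"fingers":-1},{"linear":[-0.16,0,0],"twist":[0,0,0],"fingers":-1}]'
python3 -m creep '[{"linear":[0,0.11,-0.11],"twist":[0,0,0],"fingers":-1},{"linear":[0,0.11,-0.11],"twist":[0,0,0],"fingers":-1},{"linear":[0,0.11,-0.11],"twist":[0,0,0],"fingers":-1},{"linear":[0,0.11,-0.11],"twist":[0,0,0],"fingers":-1},{"linear":[0,0.11,-0.11],"twist":[0,0,0],"fingers":-1},{"linear":[0,0.11,-0.11],"twist":[0,0,0],"fingers":-1}]'
python3 m.py
python3 - <<'E'
from h import *
ims=[]
for k in range(3):
  for n,(u,v) in(("top",(295,219)),("scene",(263,235))):
    p,P=shot(n,n+"10")
    if k==0: ims.append(cv2.resize(p[v-28:v+28,u-28:u+28,::-1],(400,400),interpolation=cv2.INTER_CUBIC))
    for l in["lug_face","stop_face"]+(["cap_knob","pad_top","limit_stop","padlock","eyeglass","brass_cylinder"] if k==0 else []): print(n,l,[(np.round(r["centre"],4).tolist(),round(r["conf"],2)) for r in nets.place_of(n,l)])
cv2.imwrite("pics/c10.png",np.hstack(ims))
E
```

```text
time: 15.5
position: [0.4754, 0.0877, 0.2518]
tool_rot: [-0.583, 1.477, 0.584]
ft_force: [1.5, 0.1, 0.8]
grip_width: 0.997
time: 16.0
position: [0.3523, 0.0952, 0.2443]
tool_rot: [-0.587, 1.495, 0.591]
ft_force: [-0.1, -0.8, 0.3]
grip_width: 0.995
t 16.3 Mz [ 0.032  0.043 -0.027  0.016  0.001  0.013] mean [-0.062  0.01   0.013] F [-0.31  0.14 -0.31] az 42.87 p [0.3532 0.0944 0.2438] w 0.997
top lug_face [([0.5006, 0.096, 0.0869], 0.64)]
top stop_face [([0.4966, 0.0895, 0.089], 0.63)]
top cap_knob [([0.4703, -0.0367, 0.0253], 0.81), ([0.5109, 0.3281, 0.0259], 0.65), ([0.6087, 0.087, 0.0265], 0.62), ([0.4699, 0.0911, 0.0718], 0.36)]
top pad_top [([0.5022, 0.3276, 0.0022], 0.78)]Traceback (most recent call last):
  File "<stdin>", line 7, in <module>
ValueError: it knows: barrel_top, brass_cylinder, cap_knob, eyeglass, iris_centre, lens_foot, lower_ring, lug_face, pad_top, padlock, stop_face
```

Run:
```python
from h import *
ims=[]
for k in range(4):
  for n,(u,v) in(("top",(295,219)),("scene",(263,235))):
    p,P=shot(n,n+"11")
    if k==0: ims.append(cv2.resize(p[v-28:v+28,u-28:u+28,::-1],(400,400),interpolation=cv2.INTER_CUBIC))
    for l in["lug_face","stop_face"]+(["cap_knob","pad_top","padlock","eyeglass","brass_cylinder"] if k==0 else []): print(n,l,[(np.round(r["centre"],4).tolist(),round(r["conf"],2)) for r in nets.place_of(n,l)][:3])
cv2.imwrite("pics/c11.png",np.hstack(ims))
st()
```

```text
top lug_face [([0.4986, 0.0913, 0.0875], 0.64)]
top stop_face [([0.4986, 0.0906, 0.0896], 0.65)]
top cap_knob [([0.512, 0.3283, 0.0263], 0.83), ([0.4695, -0.041, 0.0268], 0.83), ([0.609, 0.0863, 0.0246], 0.77)]
top pad_top [([0.5035, 0.3281, 0.0044], 0.96), ([0.4961, 0.0933, 0.0866], 0.37)]
top padlock [([0.4262, 0.1839, 0.0019], 0.65)]
top eyeglass [([0.6523, 0.339, 0.0003], 0.71)]
top brass_cylinder [([0.6337, 0.1843, -0.003], 0.75)]
scene lug_face [([0.4318, 0.1919, 0.0033], 0.4)]
scene stop_face [([0.4979, 0.0918, 0.0889], 0.64)]
scene cap_knob [([0.6061, 0.0878, 0.0284], 0.97), ([0.466, -0.0403, 0.0262], 0.8)]
scene pad_top []
scene padlock [([0.4299, 0.1901, 0.0051], 0.74)]
scene eyeglass [([0.6512, 0.3375, -0.0055], 0.7)]
scene brass_cylinder [([0.6305, 0.1893, -0.0057], 0.51)]
top lug_face [([0.4982, 0.0951, 0.0884], 0.67)]
top stop_face [([0.5008, 0.0882, 0.0863], 0.71), ([0.4733, 0.091, 0.0689], 0.27)]
scene lug_face []
scene stop_face [([0.4997, 0.0941, 0.089], 0.75)]
top lug_face [([0.4992, 0.0935, 0.089], 0.44)]
top stop_face [([0.4979, 0.0889, 0.087], 0.51)]
scene lug_face [([0.4303, 0.1914, 0.0025], 0.58)]
scene stop_face [([0.4972, 0.0896, 0.0889], 0.91)]
top lug_face [([0.4998, 0.094, 0.0881], 0.52)]
top stop_face [([0.5, 0.0906, 0.0872], 0.61)]
scene lug_face [([0.4676, 0.086, -0.0021], 0.29), ([0.498, 0.0923, 0.0864], 0.18)]
scene stop_face [([0.4983, 0.0899, 0.0885], 0.64)]
t 18.25 p [0.3526 0.0945 0.2437] x [-0.008 -0.    -1.   ] y [-0.682  0.731  0.005] z [ 0.731  0.682 -0.006] F [ 0.32 -0.03 -0.43] M [-0.014 -0.02  -0.025] w 1.0
```

View pics/c11.png

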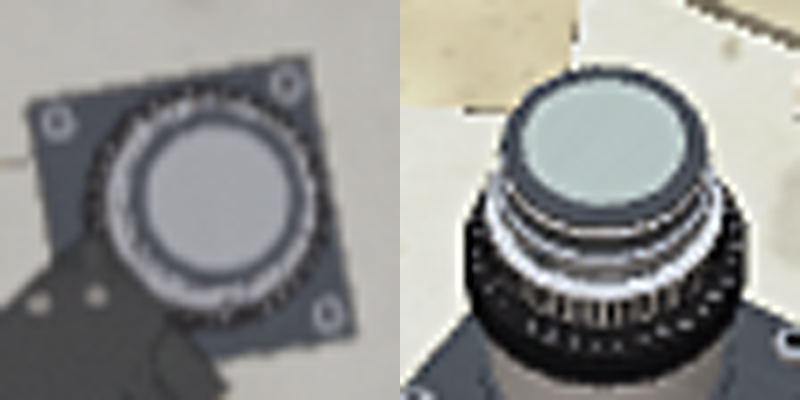

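View pics/scene11.png

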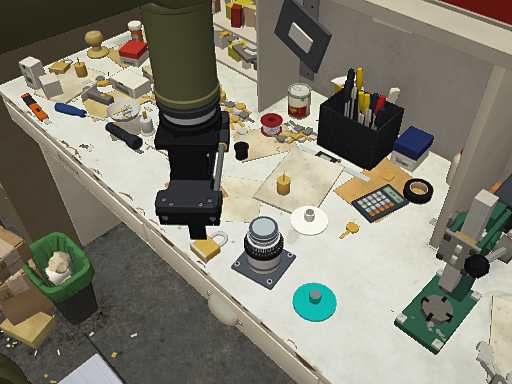

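The nets' averages put the lug about 4 mm (0.15 rad) short of the stop, yet the twist said contact. The before/after top pictures should show where the lug went.

Run:
```python
from h import *
c=viewer.camera_params("top");K=np.array(c["K"]);T=np.linalg.inv(c["cam_to_world"])
def px(az,rr=.0275,z=.088):
    w=T@[.4728+rr*np.cos(az),.0868+rr*np.sin(az),z,1]; return (K@w[:3]/w[2])[:2]
print([ (a,px(a).round(1).tolist()) for a in(-.15,0,.07,.15,.3,.7,.85)])
A=cv2.imread("pics/top5.png");B=cv2.imread("pics/top11.png")
u0,v0,S=280,195,40
z=lambda I:cv2.resize(I[v0:v0+25,u0:u0+S],None,fx=16,fy=10,interpolation=cv2.INTER_NEAREST) if 0 else cv2.resize(I[v0:v0+18,u0:u0+S],None,fx=16,fy=16,interpolation=cv2.INTER_NEAREST)
a,b=z(A),z(B)
for a_,col in((.07,(0,0,255)),(.7,(0,255,0))):
  for I in(a,b):
    u=px(a_); cv2.circle(I,(int((u[0]-u0+.5)*16),int((u[1]-v0+.5)*16)),4,col,-1)
cv2.imwrite("pics/d11.png",np.vstack([a,b]))
D=np.abs(A.astype(int)-B).sum(2); v,u=np.where(D[195:235,275:325]>60); print(list(zip((u+275).tolist(),(v+195).tolist(),D[v+195,u+275].tolist()))[:40])
```

```text
[(-0.15, [298.3, 205.5]), (0, [296.3, 205.3]), (0.07, [295.3, 205.3]), (0.15, [294.3, 205.4]), (0.3, [292.3, 205.8]), (0.7, [287.6, 208.2]), (0.85, [286.1, 209.6])]
[(303, 206, 61), (291, 207, 64), (286, 210, 66), (286, 211, 62), (282, 220, 68), (282, 221, 63), (283, 224, 62), (276, 225, 71), (277, 225, 96), (278, 225, 82), (283, 225, 98), (284, 225, 82), (275, 226, 64), (276, 226, 95), (277, 226, 103), (278, 226, 89), (283, 226, 89), (284, 226, 144), (285, 226, 97), (275, 227, 89), (276, 227, 95), (277, 227, 94), (278, 227, 98), (282, 227, 109), (284, 227, 173), (285, 227, 188), (275, 228, 95), (276, 228, 82), (277, 228, 87), (278, 228, 83), (279, 228, 79), (282, 228, 86), (284, 228, 108), (285, 228, 223), (286, 228, 132), (275, 229, 83), (276, 229, 78), (277, 229, 80), (278, 229, 79), (279, 229, 75)]
```

View pics/d11.png

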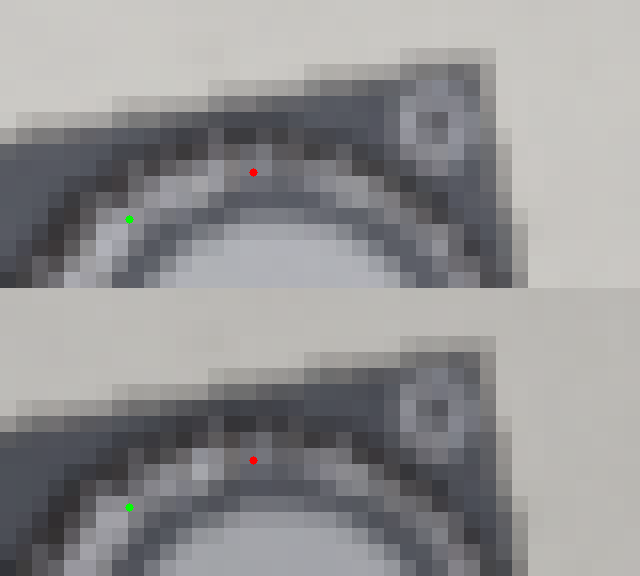

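The pixels can't settle it, since the lug is only 2 px wide. I'll test it physically: grip again with the jaws turned back about 20° and see where the twist rises.

```bash
python3 - <<'E'
from h import *
s,r=st(); print(r.T@(np.array([.4716,.0868,.2437])-s["position"]))
E
python3 -m creep '[{"linear":[0,-0.086,0.08],"twist":[-6,0,0],"fingers":-1},{"linear":[0,-0.086,0.08],"twist":[-12,0,0],"fingers":-1},{"linear":[0,-0.086,0.08],"twist":[-18,0,0],"fingers":-1},{"linear":[0,-0.086,0.08],"twist":[-20,0,0],"fingers":-1},{"linear":[0,-0.086,0.08],"twist":[-20,0,0],"fingers":-1},{"linear":[0,-0.086,0.08],"twist":[-20,0,0],"fingers":-1}]'
python3 - <<'E'
from h import *
viewer.get_image("top");viewer.get_image("top");viewer.get_image("top")
s,r=st(); print(r.T@(np.array([.4716,.0868,.0843])-s["position"]))
E
```

```text
t 18.25 p [0.3526 0.0945 0.2437] x [-0.008 -0.    -1.   ] y [-0.682  0.731  0.005] z [ 0.731  0.682 -0.006] F [ 0.32 -0.03 -0.43] M [-0.014 -0.02  -0.025] w 1.0
[-0.00093847 -0.08680804  0.08176468]
time: 18.75
position: [0.4694, 0.0863, 0.2423]
tool_rot: [-0.852, 1.405, 0.86]
ft_force: [0.1, -0.1, 0.3]
grip_width: 1.0
t 18.9 p [0.4691 0.0865 0.2431] x [-0.007 -0.    -1.   ] y [-0.891  0.454  0.006] z [ 0.454  0.891 -0.003] F [ 0.11 -0.89  0.09] M [ 0.019 -0.026  0.067] w 0.997
[ 0.15880546 -0.00315572  0.00195981]
```

```bash
python3 -m creep '[{"linear":[0.04,-0.003,0.002],"twist":[0,0,0],"fingers":-1},{"linear":[0.08,-0.003,0.002],"twist":[0,0,0],"fingers":-1},{"linear":[0.115,-0.003,0.002],"twist":[0,0,0],"fingers":-1},{"linear":[0.135,-0.003,0.002],"twist":[0,0,0],"fingers":-1},{"linear":[0.148,-0.003,0.002],"twist":[0,0,0],"fingers":-1},{"linear":[0.148,-0.003,0.002],"twist":[0,0,0],"fingers":-1},{"linear":[0.148,-0.003,0.002],"twist":[0,0,0],"fingers":-1}]'
python3 - <<'E'
from h import *
viewer.get_image("top");viewer.get_image("top");viewer.get_image("top")
s,r=st(); print(r.T@(np.array([.4716,.0868,.0843])-s["position"]))
E
```

```text
time: 19.48
position: [0.4716, 0.0867, 0.095]
tool_rot: [-0.853, 1.403, 0.86]
ft_force: [0.2, -0.4, 0.3]
grip_width: 1.003
t 19.63 p [0.4733 0.0869 0.0966] x [-0.005  0.001 -1.   ] y [-0.891  0.454  0.004] z [ 0.454  0.891 -0.002] F [-0.44 -0.44 -0.19] M [-0.055 -0.024 -0.018] w 0.996
[ 0.01225881  0.00139729 -0.00086726]
```

```bash
python3 -m creep '[{"linear":[0.006,0.001,-0.001],"twist":[0,0,0],"fingers":-0.8},{"linear":[0.012,0.001,-0.001],"twist":[0,0,0],"fingers":-0.5},{"linear":[0.012,0.001,-0.001],"twist":[0,0,0],"fingers":-0.5},{"linear":[0.012,0.001,-0.001],"twist":[0,0,0],"fingers":-0.3},{"linear":[0.012,0.001,-0.001],"twist":[0,0,0],"fingers":0},{"linear":[0.012,0.001,-0.001],"twist":[0,0,0],"fingers":0.3},{"linear":[0.012,0.001,-0.001],"twist":[0,0,0],"fingers":0.3}]' 10
python3 m.py
python3 -m creep '[{"linear":[0,0,0],"twist":[0.5,0,0],"fingers":0.3},{"linear":[0,0,0],"twist":[1,0,0],"fingers":0.3},{"linear":[0,0,0],"twist":[1,0,0],"fingers":0.3}]'
python3 m.py
```

```text
time: 20.22
position: [0.4713, 0.0872, 0.0828]
tool_rot: [-0.853, 1.401, 0.86]
ft_force: [3.2, 3.8, -3.2]
grip_width: 0.685
t 20.52 Mz [ 0.001 -0.053  0.014 -0.055 -0.028 -0.027] mean [ 0.863 -0.627 -0.025] F [ 3.46  4.34 -4.6 ] az 63.05 p [0.4712 0.0872 0.0828] w 0.684
time: 20.77
position: [0.4712, 0.0871, 0.0828]
tool_rot: [-0.841, 1.406, 0.847]
ft_force: [2.6, 3.8, -4.9]
grip_width: 0.686
t 21.07 Mz [0.209 0.257 0.249 0.273 0.277 0.255] mean [ 0.845 -0.654  0.253] F [ 3.26  4.45 -5.06] az 62.11 p [0.4712 0.0872 0.0828] w 0.682
```

At a different jaw angle 1° of turn gives 0.25 N m, which is well above the drag. So the lug really is on the stop, and the nets' gap is bias. I'll seat once more at about 0.43 total (0.35 on the stop), then unwind and release.

```bash
python3 -m creep '[{"linear":[0,0,0],"twist":[0.3,0,0],"fingers":0.3},{"linear":[0,0,0],"twist":[0.6,0,0],"fingers":0.3},{"linear":[0,0,0],"twist":[0.6,0,0],"fingers":0.3}]'
python3 m.py
python3 m.py
python3 -m creep '[{"linear":[0,0,0],"twist":[-0.5,0,0],"fingers":0.3},{"linear":[0,0,0],"twist":[-1,0,0],"fingers":0.3},{"linear":[0,0,0],"twist":[-1.4,0,0],"fingers":0.3},{"linear":[0,0,0],"twist":[-1.4,0,0],"fingers":0.3}]'
python3 m.py
```

```text
time: 21.32
position: [0.4711, 0.0872, 0.0828]
tool_rot: [-0.833, 1.41, 0.84]
ft_force: [2.1, 4.2, -4.6]
grip_width: 0.682
t 21.62 Mz [0.326 0.34  0.365 0.338 0.365 0.278] mean [ 0.856 -0.55   0.335] F [ 2.23  4.65 -4.22] az 61.53 p [0.4711 0.0872 0.0828] w 0.681
t 21.92 Mz [0.363 0.351 0.361 0.347 0.347 0.312] mean [ 0.892 -0.554  0.347] F [ 2.85  4.33 -4.38] az 61.53 p [0.4711 0.0872 0.0828] w 0.682
time: 22.25
position: [0.4711, 0.0872, 0.0828]
tool_rot: [-0.851, 1.402, 0.858]
ft_force: [2.1, 4.8, -4.3]
grip_width: 0.685
t 22.55 Mz [-0.048 -0.056 -0.045 -0.045 -0.057 -0.028] mean [ 0.897 -0.542 -0.046] F [ 2.85  4.61 -3.95] az 62.85 p [0.4711 0.0872 0.0828] w 0.685
```

```bash
python3 -m creep '[{"linear":[0,0,0],"twist":[0,0,0],"fingers":-0.5},{"linear":[0,0,0],"twist":[0,0,0],"fingers":-1},{"linear":[0,0,0],"twist":[0,0,0],"fingers":-1},{"linear":[0,0,0],"twist":[0,0,0],"fingers":-1},{"linear":[0,0,0],"twist":[0,0,0],"fingers":-1},{"linear":[-0.02,0,0],"twist":[0,0,0],"fingers":-1},{"linear":[-0.05,0,0],"twist":[0,0,0],"fingers":-1},{"linear":[-0.08,0,0],"twist":[0,0,0],"fingers":-1}]'
python3 -m creep '[{"linear":[-0.04,0,0],"twist":[0,0,0],"fingers":-1},{"linear":[-0.08,0,0],"twist":[0,0,0],"fingers":-1},{"linear":[-0.12,0,0],"twist":[0,0,0],"fingers":-1},{"linear":[-0.12,0,0],"twist":[0,0,0],"fingers":-1},{"linear":[-0.12,0,0],"twist":[0,0,0],"fingers":-1},{"linear":[-0.12,0,0],"twist":[0,0,0],"fingers":-1}]'
python3 m.py
python3 - <<'E'
from h import *
p,P=shot("scene","s12")
for l in["lug_face","stop_face","cap_knob","pad_top","padlock","eyeglass","brass_cylinder"]: print(l,[(np.round(r["centre"],4).tolist(),round(r["conf"],2)) for r in nets.place_of("scene",l)][:3])
E
```

```text
time: 23.22
position: [0.4704, 0.0856, 0.1629]
tool_rot: [-0.85, 1.407, 0.858]
ft_force: [1.3, 0.9, 0.8]
grip_width: 0.994
time: 23.72
position: [0.472, 0.0859, 0.2824]
tool_rot: [-0.851, 1.405, 0.857]
ft_force: [0.2, 1.3, 0.3]
grip_width: 1.0
t 24.02 Mz [ 0.006 -0.073 -0.003 -0.003  0.03   0.042] mean [-0.038  0.002 -0.   ] F [-0.07  0.02 -0.15] az 62.82 p [0.4718 0.086  0.2816] w 0.997
lug_face []
stop_face [([0.4979, 0.0913, 0.0863], 0.53), ([0.6513, 0.3394, -0.0021], 0.44), ([0.4693, 0.09, 0.0782], 0.41)]
cap_knob [([0.6021, 0.0898, 0.0283], 0.91), ([0.5131, 0.3262, 0.0279], 0.9), ([0.4648, -0.0362, 0.027], 0.7)]
pad_top [([0.5097, 0.3278, 0.0025], 0.81)]
padlock [([0.4323, 0.1864, 0.0016], 0.96)]
eyeglass []
brass_cylinder [([0.6306, 0.1876, -0.0015], 0.64)]
```

View pics/s12.png

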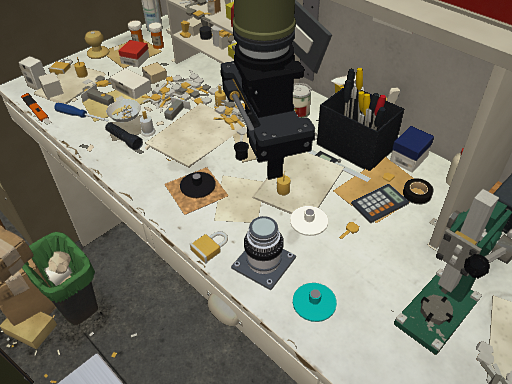

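The cap lies flat on the cork at (198,184). The lens at (264,240) is clear, the bystanders are where they were, and the arm hangs free.

```bash
python3 -c "
from bench import job; print(job.close_job())"
```

```text
the job is handed in; nothing more can be done
None
```

The dust cap is on the cork pad and the iris ring is seated against its stop and released. The job was handed in at about 24 s of the 64 s; no verdict was reported.

- **Cap:** I took the black cap off the lens and laid it knob up. The last look put its middle about 4 mm from the pad's, with the knob at the height of a cap lying flat.
- **Iris ring:** I turned it clockwise about 34–36° until the twist jumped from about 0 to a steady 0.45 N m. Less the drag, that is about 0.37 on the stop. I held it there for about 1 s, unwound to about zero twist and let go.
- **Check that disagreed:** after the first release the networks showed the lug about 4 mm short of the stop, and the pictures were too coarse to decide.
    - I gripped the ring again with the jaws turned back 20°. 1° of turn gave 0.25 N m, well above the drag, so I took the lug to be on the stop and the networks' gap to be their error.
    - I seated it again with a wrist reading of about 0.34 N m (about 0.27 on the stop), held for about 0.6 s, then unwound and released it. The lug did not show to the networks in the last picture.
- **End state:** the arm hangs free with no force on the wrist. The padlock and brass cylinder measured where they were. The eyeglass was not detected in the last picture, but it was unmoved in the pictures before the second grip.
- **Not measured:** I did not read the `limit_stop` joint, so the load on the stop is judged only from the wrist twist. The largest single reading was 0.48 N m, before taking off the drag.

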